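Garden figures in a row by height

ROBOT

A 6-joint arm with a two-finger parallel gripper is mounted at the origin on a cart in front of the work surface, level with it; the furniture and walls round the work are solid. World frame = base frame: x ahead of the robot, y to its left, z up, the work surface at z = 0. Lengths are in m, angles in rad, forces in N, time in s.
With the tool pointing down it reaches from about 0.375 to 0.9 m from the base axis. Payload 3.1 kg.
Tool frame: the origin (TCP) lies on the centre line of the jaws, within the pads' length; the fingertips stand 8 mm ahead of it and the grasp point (between the pads) lies 11 mm behind it; z points along the fingers, y is the line along which they close (so a half turn about z gives the same grasp; the last joint's range is limited). The gripper opens to 87 mm and grips with 3 to 60 N. Pads are 19 mm wide; open, the fingers measure 117 mm over their backs; the gripper's body (75 mm by 190 mm) begins 51 mm behind the grasp point.
Start: joints at [-1.393, 0.527, 1.433, -0, 1.181, -0.178], TCP at [0.218, -0.586, 0.231] pointing down, gripper open.
Joint ranges: [-3.08, 3.08], [-0.75, 2.2], [0.22, 2.44], [-1.43, 4.57], [0, 2.65], [-2.85, 2.85]. Speed limits (rad/s): [2.79, 2.79, 3.14, 3.14, 3.14, 3.14].

INTERFACE

Orientations are given as a unit quaternion [x, y, z, w].
In Python, from rig import robot gives the robot as it stands. The module is installed in compiled form; this text tells all that it offers.
- The arm moves only by the tool send_rows, never from a script. Its argument "increments" is one flat list of numbers, 7 for each row, row after row: the turn, a rotation vector about the world's x, y, z in rad, then the shift along the world's x, y, z in cm, then the opening, from 0 (shut) to 1 (fully open). A call has 1 to 20 rows; each row shifts and turns the commanded pose from where the row before left it; what a row does not reach is not made up. A row lasts 1/12 s, in which the tool goes at most 41.7 mm and 7.16 degrees, less where a joint would pass 70% of its speed; a pose out of reach is approached as far as the arm can. A call is refused whole if a number of a shift passes 4.17 or a number of a turn 0.125, either way. A call with a gripper value outside its range is refused whole. The fingers move at their own pace and stop on an object; "newtons" is the grip in N (left out, the last holds). Time passes only in rows, so rows that do not move let the fingers close. It gives the time, the measured TCP pose, the force, the opening and the grip force at its end, in the units of the state.
- robot.get_obs(): the state, without advancing time (a new reading comes with each control period).
- robot.camera(name): name is "side" or "top"; returns a dict with "image" (480x640x3 uint8, red, green, blue), "range_z" (480x640 float32, m along the optical axis (not along the pixel's ray), 0 where there is no reading), "fx", "fy", "cx", "cy" (pixels), "dist_coeffs" ([k1, k2, p1, p2, k3] as OpenCV has them; the pictures are not rectified), "R" (3x3) and "t" (3): a world point X has camera coordinates R X + t. Camera axes: x right, y down, z forward; pixel columns grow to the right and rows downward; lengths in m; the calibration is good to about 2 mm. A picture is of the moment at which its call begins.
- robot.hand_in(): hands the job in; it is judged then, once.
The state is a dict: "time": time; "q": joint angles; "joint_velocities": joint speeds; "joint_torque": joint torques, N m; "position": TCP position; "tool_rot": TCP orientation; "ft_force": force on the tool from outside, world axes, zero at the start; "moment": the same for the moment, N m; "grip_width": finger opening in m; "grip_force": force on a finger pad.
Only numpy, scipy, OpenCV 4.12 (cv2) and the standard library are available. Lean on these libraries where they do the work, as an engineer would, in place of code of your own. Each camera call takes 0.05 s, during which the arm holds its last target. There are 200 camera calls.

TASK

Stand the four little garden figures (lighthouse, stump house, dolphin, gull) upright on the four stone discs of the wooden plank, one in the middle of each, in order of height: the tallest on the disc next to the clay pot, down to the smallest next to the roll of tape. Leave the clay pot and the tape roll where they are.

Things in the scene. Friction and masses are not known exactly. Their poses are not given: they have to be found in the camera images.
- lighthouse: cream resin lighthouse, 82 mm tall with a thin spike above 70 mm; round: base 47 mm across up to z = 24, tower about 28 mm across above it, with a gallery 33 mm across from z = 38 to 49; pinch the tower or gallery from above, any direction, 55 g. Stands loose and upright on the table at the start, at any yaw. Origin at the centre of the underside, z up.
- stump_house: resin tree-stump house with a mushroom cap, 48 mm tall; the cap, z = 27 to 48, is about 36 mm across, the stump below 33 mm; pinch it along its x axis, 38 g (a small branch sticks out along its y axis). Stands loose and upright on the table at the start, at any yaw. Origin at the centre of the underside, z up.
- dolphin: grey-blue resin dolphin on a small base, 36 mm tall with its fin (the back is at 28 mm), 66 mm long along its y axis; the body is 14 mm thick along x, from z = 7 to 28, and is pinched along x; base 16 x 34 mm, 22 g. Stands loose and upright on the table at the start, at any yaw. Origin at the centre of the underside, z up.
- gull: white resin gull, 27 mm tall, 41 mm long along its y axis, body 22 mm thick along x, up to z = 19, with the head above it at the +y end; pinch the body along x, 14 g. Stands loose and upright on the table at the start, at any yaw. Origin at the centre of the underside, z up.
- disc_1: one of four identical fixed grey stone discs, 60 mm across, 5 mm thick, lying on a fixed light wooden plank (390 x 90 x 12 mm) in one straight row, centres 100 mm apart along the plank; which of the four names lies where in the row changes from start to start. Origin at the centre of the disc's underside, so its top is 5 mm above the origin and 17 mm above the table; z up
- disc_2: one of four identical fixed grey stone discs, 60 mm across, 5 mm thick, lying on a fixed light wooden plank (390 x 90 x 12 mm) in one straight row, centres 100 mm apart along the plank; which of the four names lies where in the row changes from start to start. Origin at the centre of the disc's underside, so its top is 5 mm above the origin and 17 mm above the table; z up
- disc_3: one of four identical fixed grey stone discs, 60 mm across, 5 mm thick, lying on a fixed light wooden plank (390 x 90 x 12 mm) in one straight row, centres 100 mm apart along the plank; which of the four names lies where in the row changes from start to start. Origin at the centre of the disc's underside, so its top is 5 mm above the origin and 17 mm above the table; z up
- disc_4: one of four identical fixed grey stone discs, 60 mm across, 5 mm thick, lying on a fixed light wooden plank (390 x 90 x 12 mm) in one straight row, centres 100 mm apart along the plank; which of the four names lies where in the row changes from start to start. Origin at the centre of the disc's underside, so its top is 5 mm above the origin and 17 mm above the table; z up
- clay_pot: small empty terracotta pot, 62 mm across, 56 mm tall, loose, standing on the table beyond one end of the plank, its centre about 120 mm from the centre of the nearest disc; at which end changes. It marks the end for the tallest figure; not to be moved. Origin at the centre of the underside
- tape_roll: roll of masking tape lying flat, 91 mm across, 24 mm high, loose, on the table beyond the other end of the plank, its centre about 120 mm from the nearest disc; not to be moved. Origin at the centre of the underside

How it is judged:
By the outcome, as a careful person would: the job done as asked, in the order asked, and still so for the second after the job is handed in, with the robot touching nothing.
It also fails if it takes over 102 s, if anything falls off the work surface, if the arm or the gripper's body presses on something with over 40 N, if the wrist force passes 120 N, or if a joint passes its speed limit or range.

## Working session

There is one attempt and no reset: what is moved stays moved. The work goes in short steps, Python scripts to look and compute and a tool call to move; the robot and the scene stay as the last step left them, time stands still between calls to the robot, and variables do not carry over. Pictures are saved under pics/ and viewed, at most 14 in all, crops included, and the job is handed in when it is done.

Besides the shell and the picture viewer there is one more tool, called as name(argument=value, ...), one argument or row to a line, values as JSON. send_rows: Moves the arm, as the interface text tells. Its arguments: {"type":"object","properties":{"increments":{"type":"array"},"newtons":{"type":"number"}},"required":["increments"]}

```bash
mkdir -p pics; cat > h.py <<'E'
import numpy as np, cv2
from rig import robot
def snap(n,f):
    c=robot.camera(n); cv2.imwrite(f'pics/{f}.png',c['image'][:,:,::-1]); np.savez(f'pics/{f}.npz',**c); return c
def load(f): return dict(np.load(f'pics/{f}.npz'))
def K(c): return np.array([[c['fx'],0,c['cx']],[0,c['fy'],c['cy']],[0,0,1.]],float)
def ray(c,u,v,z):
    "world point at height z seen at pixel u,v"
    n=cv2.undistortPoints(np.array([[[u,v]]],float),K(c),c['dist_coeffs'])[0,0]
    R=c['R'];d=R.T@np.array([*n,1]);o=-R.T@c['t']
    return o+d*(z-o[2])/d[2]
def cloud(c):
    v,u=np.mgrid[:480,:640]
    n=cv2.undistortPoints(np.stack([u,v],-1).reshape(-1,1,2).astype(float),K(c),c['dist_coeffs'])[:,0]
    Z=c['range_z'].reshape(-1,1); P=np.hstack([n*Z,Z]); W=(P-c['t'])@c['R']
    W[Z[:,0]==0]=np.nan
    return W.reshape(480,640,3)
E
python3 - <<'E'
from h import *
for n in('top','side'):
    c=snap(n,n+'0'); print(n,-c['R'].T@c['t'],c['R'][2],c['fx'])
o=robot.get_obs();print(o)
E
```

```text
top [ 0.38704094 -0.00424262  0.99933197] [ 0.17227042  0.00104333 -0.98504914] 487.5456601688945
side [ 0.40298229 -0.79506664  0.57420274] [ 0.13466088  0.82639656 -0.54674965] 456.3374496366289
{'time': 0.1, 'q': array([-1.39351145e+00,  5.28378087e-01,  1.43376202e+00, -2.75456704e-05,
        1.18139390e+00, -1.78484650e-01]), 'joint_velocities': array([-0.00082397, -0.00110825, -0.00410168,  0.00010497, -0.00024754,
       -0.00072932]), 'joint_torque': array([-1.65735300e-04, -4.40986705e+01, -1.77150160e+01,  6.35547610e-02,
        5.34051040e-02, -4.98426891e-05]), 'position': array([ 0.21761007, -0.5852134 ,  0.22967033]), 'tool_rot': array([ 9.84218791e-01,  1.76953186e-01, -1.21543658e-05, -9.70683762e-04]), 'ft_force': array([-1.05528477,  0.32034148, -0.22023035]), 'moment': array([-0.0378324 ,  0.07363234,  0.04884553]), 'grip_force': 0.0, 'grip_width': 0.08685179248578352}
```

View pics/top0.png

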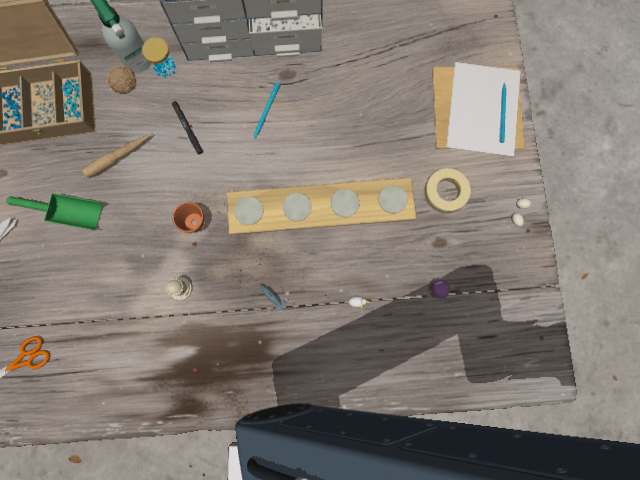

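View pics/side0.png

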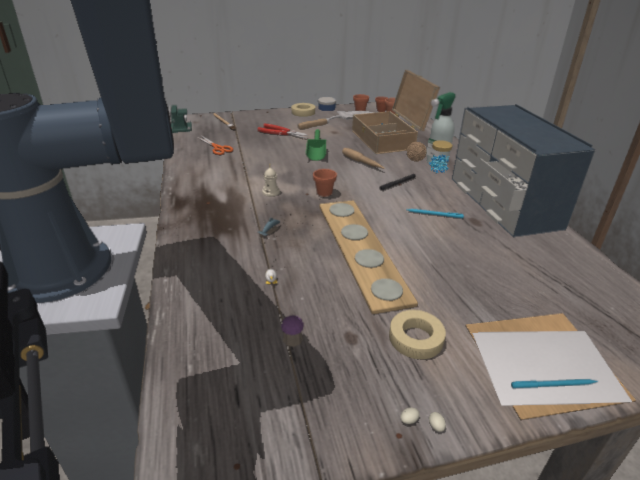

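The top view shows the pot at (188,217) and the tape at (448,190). The discs are at (248,211), (297,207), (345,202) and (393,199). The figures are lighthouse (180,288), dolphin (272,296), gull (358,302) and stump (440,288). Next I'll enlarge the figures.

```bash
python3 - <<'E'
from h import *
c=load('top0');s=load('side0');im=c['image'][:,:,::-1];si=s['image'][:,:,::-1]
def crop(im,u,v,r=22): return cv2.resize(im[v-r:v+r,u-r:u+r],(396,396)[:2] if 0 else (264,264),interpolation=cv2.INTER_CUBIC)
T=[(180,288),(272,296),(358,302),(440,288)];S=[(270,181),(270,228),(271,277),(292,330)]
a=np.hstack([crop(im,*t)[:,:] for t in T]);b=np.hstack([crop(si,*t) for t in S])
cv2.imwrite('pics/crops.png',cv2.resize(np.vstack([a,b]),(800,400)))
W=cloud(c)
# discs: centroid of greyish raised pixels
hsv=cv2.cvtColor(im,cv2.COLOR_BGR2HSV)
for p in [(248,211),(297,207),(345,202),(393,199)]:
    m=np.zeros(im.shape[:2],np.uint8);cv2.circle(m,p,20,1,-1)
    m&=(hsv[...,1]<60).astype(np.uint8)
    v,u=np.nonzero(m);(x,y),r=cv2.minEnclosingCircle(np.stack([u,v],1).astype(np.float32))
    print('disc',len(u),u.mean(),v.mean(),(x,y,r),ray(c,u.mean(),v.mean(),.017).round(4), W[p[1],p[0]].round(3))
for u,v in T:
    w=W[v-22:v+22,u-22:u+22].reshape(-1,3); k=w[w[:,2]>.012]
    print((u,v),len(k),k.mean(0).round(4),k.min(0).round(4),k.max(0).round(4), np.nanmedian(w[:,2]))
for u,v in [(188,217),(448,190)]: print(ray(c,u,v,.03).round(3))
E
```

```text
disc 626 248.47923322683707 210.23162939297126 (248.52813720703125, 210.4258270263672, 14.233811378479004) [0.6145 0.1289 0.017 ] [0.613 0.13  0.016]
disc 627 296.5518341307815 206.29665071770336 (296.5079040527344, 206.29946899414062, 14.175768852233887) [0.6235 0.0297 0.017 ] [0.622 0.029 0.017]
disc 625 344.6032 202.4992 (345.0, 199.13235473632812, 17.132450103759766) [ 0.6321 -0.0698  0.017 ] [ 0.634 -0.071  0.015]
disc 620 392.51935483870966 198.73387096774192 (392.45123291015625, 198.6707305908203, 14.239157676696777) [ 0.6408 -0.1693  0.017 ] [ 0.641 -0.171  0.015]
(180, 288) 354 [0.452  0.26   0.0458] [0.4354 0.2458 0.0122] [0.4719 0.2813 0.0759] -0.0005061497562572595
(272, 296) 160 [0.4403 0.0802 0.0218] [0.4131 0.0488 0.0123] [0.4605 0.1016 0.0339] -0.0007836125391232832
(358, 302) 142 [ 0.4288 -0.0946  0.0178] [ 0.4199 -0.115   0.012 ] [ 0.4379 -0.0776  0.0272] -0.0006298291040706299
(440, 288) 296 [ 0.4526 -0.2546  0.0408] [ 0.4356 -0.2754  0.0129] [ 0.4714 -0.2354  0.0501] -0.00020452607269112226
[0.597 0.25  0.03 ]
[ 0.657 -0.282  0.03 ]
```

View pics/crops.png

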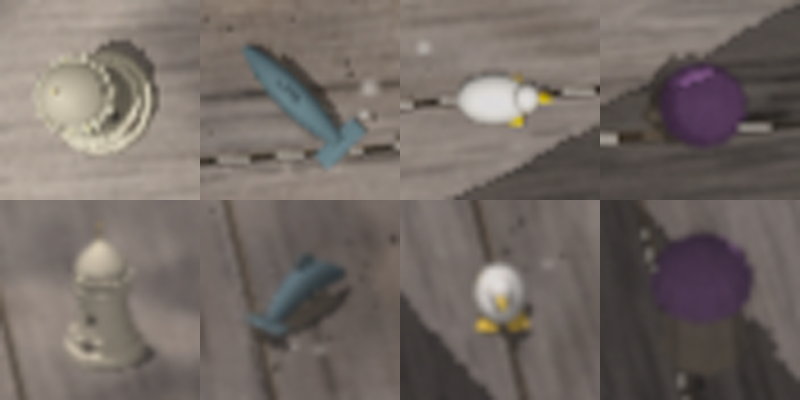

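Pot end is left (+y). The tower top and dome are clear and the gull's head faces −y. I need a closer look at the dolphin axis and base, and the stump's branch.

```bash
python3 - <<'E'
from h import *
c=load('top0');s=load('side0');im=c['image'][:,:,::-1];si=s['image'][:,:,::-1]
def crop(im,u,v,r,g=1): 
    a=im[v-r:v+r,u-r:u+r].astype(float)*g
    return cv2.resize(np.clip(a,0,255).astype(np.uint8),(400,300) if 0 else (300,300),interpolation=cv2.INTER_CUBIC)
a=np.hstack([crop(im,272,296,15),crop(im,440,288,20,2.5)]);b=np.hstack([crop(si,270,228,18),crop(si,292,333,25,3)])
cv2.imwrite('pics/crops2.png',np.vstack([a,b]))
W=cloud(c);V=cloud(s)
for nm,WW,(u,v) in [('dol top',W,(272,296)),('dol side',V,(270,228)),('gull top',W,(358,302)),('gull side',V,(271,277)),('stump side',V,(292,330))]:
    w=WW[v-22:v+22,u-22:u+22].reshape(-1,3);k=w[(w[:,2]>.008)&(w[:,2]<.06)]
    k=k[np.hypot(*(k[:,:2]-np.median(k[:,:2],0)).T)<.05]
    m,ev=cv2.PCACompute(k[:,:2].astype(np.float32),None)
    p=(k[:,:2]-m)@ev.T
    a=np.degrees(np.arctan2(ev[0,1],ev[0,0]));mid=m[0]+((p.max(0)+p.min(0))/2)@ev
    print(nm,len(k),'mean',m[0].round(4),'ang',a.round(1),'ext',np.ptp(p,0).round(4),'mid',mid.round(4))
    if 'dol' in nm:
        for lo in np.arange(p[:,0].min(),p[:,0].max(),.008):
            q=(p[:,0]>=lo)&(p[:,0]<lo+.008); print('  ',lo.round(3),(k[q,:2].mean(0)).round(3),k[q,2].min().round(3),k[q,2].max().round(3),np.ptp(p[q,1]).round(3))
    if 'stump' in nm:
        for z in np.arange(.008,.05,.006):
            q=(k[:,2]>=z)&(k[:,2]<z+.006)
            if q.any(): print('  ',z.round(3),k[q].min(0).round(3),k[q].max(0).round(3))
E
```

```text
dol top 210 mean [0.4362 0.0762] ang 45.5 ext [0.0647 0.0227] mid [0.4397 0.0798]
   -0.027 [0.42  0.059] 0.008 0.014 0.023
   -0.019 [0.425 0.065] 0.008 0.02 0.023
   -0.011 [0.431 0.071] 0.016 0.026 0.011
   -0.003 [0.437 0.076] 0.018 0.029 0.014
   0.005 [0.442 0.082] 0.014 0.034 0.014
   0.013 [0.448 0.088] 0.016 0.032 0.014
   0.021 [0.454 0.094] 0.011 0.025 0.01
   0.029 [0.458 0.099] 0.011 0.018 0.006
   0.037 [0.463 0.102] 0.01 0.01 0.0
dol side 144 mean [0.4345 0.0737] ang 40.8 ext [0.0654 0.0244] mid [0.4382 0.0778]
   -0.027 [0.416 0.06 ] 0.008 0.012 0.024
   -0.019 [0.423 0.063] 0.009 0.02 0.02
   -0.011 [0.429 0.069] 0.009 0.026 0.012
   -0.003 [0.436 0.074] 0.012 0.034 0.013
   0.005 [0.441 0.079] 0.013 0.035 0.011
   0.013 [0.447 0.084] 0.011 0.032 0.009
   0.021 [0.453 0.09 ] 0.013 0.024 0.003
   0.029 [0.458 0.097] 0.01 0.017 0.004
   0.037 [0.46  0.102] 0.011 0.011 0.0
gull top 153 mean [ 0.4284 -0.0944] ang 89.8 ext [0.0374 0.0199] mid [ 0.428  -0.0963]
gull side 106 mean [ 0.4258 -0.1008] ang 92.6 ext [0.0372 0.0202] mid [ 0.426  -0.0975]
stump side 489 mean [ 0.4502 -0.2646] ang -4.2 ext [0.0347 0.0338] mid [ 0.4506 -0.2588]
   0.008 [ 0.435 -0.273  0.008] [ 0.466 -0.256  0.014]
   0.014 [ 0.436 -0.272  0.014] [ 0.466 -0.259  0.02 ]
   0.02 [ 0.436 -0.272  0.02 ] [ 0.464 -0.259  0.025]
   0.026 [ 0.433 -0.274  0.027] [ 0.456 -0.258  0.032]
   0.032 [ 0.433 -0.276  0.032] [ 0.468 -0.248  0.038]
   0.038 [ 0.434 -0.275  0.038] [ 0.468 -0.242  0.044]
   0.044 [ 0.438 -0.272  0.044] [ 0.463 -0.247  0.049]
```

View pics/crops2.png

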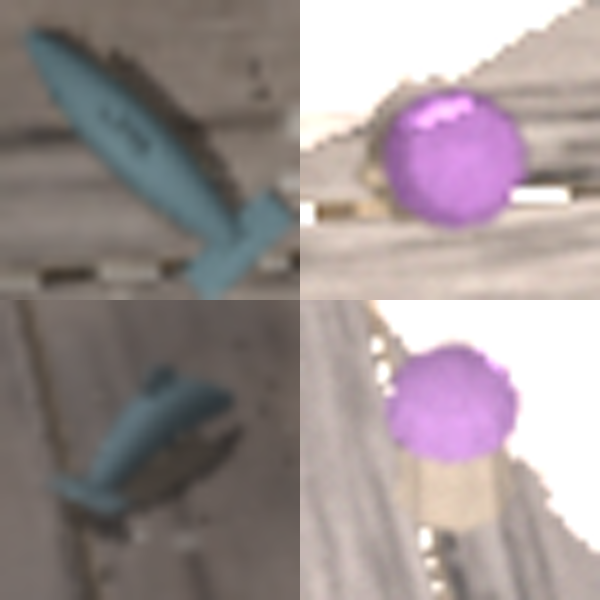

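The dolphin axis runs at about 44°, centred at (0.439, 0.079). The gull lies along world y at (0.427, −0.097). The stump's branch shows only on its +y side, about (375,170) in the crop, so I'll pinch the stump along world x.

send_rows(
  increments=[0, 0, 0.0935, 1.8, 2.52, -0.5, 0.8, 0, 0, 0.0935, 1.8, 2.52, -0.5, 0.8, 0, 0, 0.0935, 1.8, 2.52, -0.5, 0.8, 0, 0, 0.0935, 1.8, 2.52, -0.5, 0.8, 0, 0, 0.0935, 1.8, 2.52, -0.5, 0.8, 0, 0, 0.0935, 1.8, 2.52, -0.5, 0.8, 0, 0, 0.0935, 1.8, 2.52, -0.5, 0.8, 0, 0, 0.0935, 1.8, 2.52, -0.5, 0.8, 0, 0, 0.0935, 1.8, 2.52, -0.5, 0.8, 0, 0, 0.0935, 1.8, 2.52, -0.5, 0.8, 0, 0, 0.0935, 1.8, 2.52, -0.5, 0.8, 0, 0, 0.0935, 1.8, 2.52, -0.5, 0.8, 0, 0, 0.0935, 1.8, 2.52, -0.5, 0.8, 0, 0, 0, 0, 0, 0, 0.8, 0, 0, 0, 0, 0, 0, 0.8],
  newtons=12,
)

```text
time: 1.35
position: [0.452, -0.2565, 0.165]
tool_rot: [0.706, 0.708, -0.0, -0.001]
ft_force: [-0.3, -0.5, 0.0]
grip_width: 0.0698
grip_force: 0.0
```

```bash
python3 - <<'E'
from h import *
c=load('top0');s=load('side0')
for p,z in [((181.1,288),.018),((173.8,286.2),.06)]: print(ray(c,*p,z).round(4))
V=cloud(s)[150:205,248:292].reshape(-1,3);W=cloud(c)[266:310,158:202].reshape(-1,3)
for k in(V,W):
  for lo,hi in((.008,.024),(.026,.036),(.038,.049),(.052,.07)):
    q=k[(k[:,2]>lo)&(k[:,2]<hi)];print(lo,len(q),q.min(0).round(3),q.max(0).round(3))
E
```

```text
[0.4534 0.2597 0.018 ]
[0.4539 0.2627 0.06  ]
0.008 98 [0.43  0.243 0.008] [0.471 0.272 0.024]
0.026 42 [0.438 0.247 0.026] [0.465 0.265 0.036]
0.038 54 [0.436 0.247 0.038] [0.468 0.276 0.049]
0.052 63 [0.438 0.252 0.053] [0.465 0.272 0.07 ]
0.008 118 [0.434 0.243 0.008] [0.474 0.277 0.023]
0.026 12 [0.439 0.251 0.027] [0.465 0.261 0.032]
0.038 44 [0.438 0.249 0.039] [0.469 0.277 0.049]
0.052 175 [0.437 0.25  0.052] [0.468 0.279 0.07 ]
```

send_rows(
  increments=[0, 0, 0, 0, -0.1, -2.5, 0.8, 0, 0, 0, 0, 0, -3, 0.8, 0, 0, 0, 0, 0, -3, 0.8, 0, 0, 0, 0, 0, -3, 0.8, 0, 0, 0, 0, 0, -1.6, 0.8, 0, 0, 0, 0, 0, -1, 0.8, 0, 0, 0, 0, 0, 0, 0.8, 0, 0, 0, 0, 0, 0, 0.2, 0, 0, 0, 0, 0, 0, 0.2, 0, 0, 0, 0, 0, 0, 0.2, 0, 0, 0, 0, 0, 0, 0.2, 0, 0, 0, 0, 0, 0, 0.2, 0, 0, 0, 0, 0, 0, 0.2],
  newtons=12,
)

```text
time: 2.43
position: [0.4521, -0.2594, 0.0252]
tool_rot: [0.707, 0.707, 0.0, 0.001]
ft_force: [0.5, -1.6, -0.4]
grip_width: 0.0376
grip_force: 0.2
```

```bash
python3 - <<'E'
from h import *
s=snap('side','s1');t=snap('top','t1')
a=cv2.resize(s['image'][280:380,240:360,::-1],(480,400));b=cv2.resize(t['image'][250:330,380:460,::-1],(320,320))
b=cv2.copyMakeBorder(b,0,80,0,0,cv2.BORDER_CONSTANT)
cv2.imwrite('pics/g1.png',np.clip(np.hstack([a,b])*1.6,0,255).astype(np.uint8));print(robot.get_obs()['grip_force'],robot.get_obs()['grip_width'])
E
```

```text
12.000209586694837 0.03558829941295425
```

View pics/g1.png

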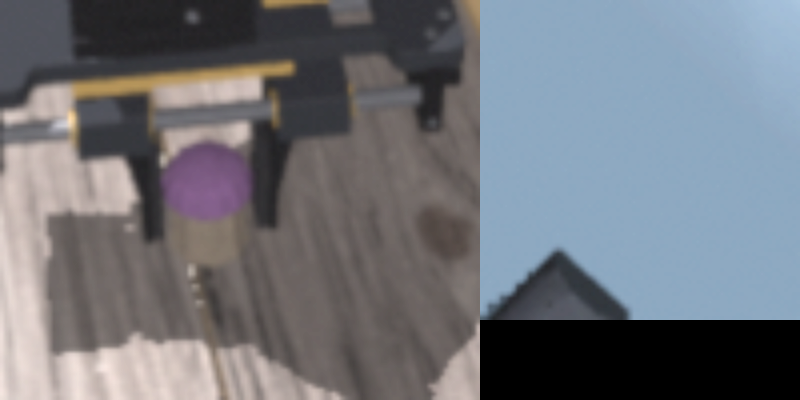

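The stump house is centred between the fingers in the left panel, at about (207,200), and held at 12 N.

send_rows(
  increments=[0, 0, 0, 0, 0, 1.5, 0.2, 0, 0, 0, 0, 0, 2.5, 0.2, 0, 0, 0, 0, 0, 3, 0.2, 0, 0, 0, 0.5, 1, 1, 0.2, 0, 0, 0, 1.1, 1.9, 0, 0.2, 0, 0, 0, 1.3, 2.2, 0, 0.2, 0, 0, 0, 1.3, 2.2, 0, 0.2, 0, 0, 0, 1.3, 2.2, 0, 0.2, 0, 0, 0, 1.3, 2.2, 0, 0.2, 0, 0, 0, 1.3, 2.2, 0, 0.2, 0, 0, 0, 1.3, 2.2, 0, 0.2, 0, 0, 0, 1.3, 2.2, 0, 0.2, 0, 0, 0, 1.3, 2.2, 0, 0.2, 0, 0, 0, 1.3, 2.2, 0, 0.2, 0, 0, 0, 1.3, 2.2, 0, 0.2, 0, 0, 0, 1.3, 2.2, 0, 0.2, 0, 0, 0, 1.3, 2.2, 0, 0.2, 0, 0, 0, 1.2, 1.7, 0, 0.2, 0, 0, 0, 0, 0, 0, 0.2, 0, 0, 0, 0, 0, 0, 0.2],
)

```text
time: 4.2
position: [0.6353, 0.0523, 0.1038]
tool_rot: [0.706, 0.708, -0.0, -0.0]
ft_force: [-0.3, 0.2, -0.7]
grip_width: 0.0361
grip_force: 12.0
```

```bash
python3 - <<'E'
from h import *
o=robot.get_obs();print(o['position'],o['grip_width'],o['grip_force'])
s=snap('side','s2');cv2.imwrite('pics/g2.png',cv2.resize(s['image'][140:320,240:480,::-1],(640,480)))
V=cloud(s)
R=s['R'];p=R@np.array([*o['position'][:2],o['position'][2]])+s['t'];u=int(s['fx']*p[0]/p[2]+s['cx']);v=int(s['fy']*p[1]/p[2]+s['cy']);print(u,v)
h=cv2.cvtColor(s['image'],cv2.COLOR_RGB2HSV);m=(h[...,0]>130)&(h[...,0]<165)&(h[...,1]>60)
k=V[m];k=k[np.isfinite(k[:,0])];print(len(k),k.min(0),k.max(0),k.mean(0))
E
```

```text
[0.63533892 0.05234648 0.10381904] 0.03613481234779301 12.00012295274064
360 191
140 [0.61677403 0.03345753 0.10887721] [0.65120173 0.05908954 0.12542038] [0.63160181 0.04453176 0.11805321]
```

View pics/g2.png

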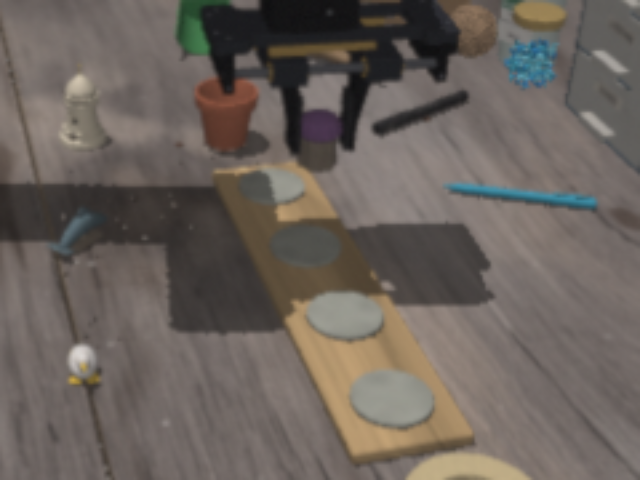

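The stump hangs upright in the grip. I overshot the intended stop by about 2 cm (a summing slip), so I'll correct and lower it onto the second disc.

send_rows(
  increments=[0, 0, 0, -0.6, -1.1, 0, 0.2, 0, 0, 0, -0.6, -1.15, 0, 0.2, 0, 0, 0, 0, 0, -1.5, 0.2, 0, 0, 0, 0, 0, -2, 0.2, 0, 0, 0, 0, 0, -1.2, 0.2, 0, 0, 0, 0, 0, -0.6, 0.2, 0, 0, 0, 0, 0, 0, 0.2, 0, 0, 0, 0, 0, 0, 0.2],
)

```text
time: 4.92
position: [0.6235, 0.0276, 0.0515]
tool_rot: [0.707, 0.707, -0.0, -0.0]
ft_force: [-0.6, 0.1, 0.4]
grip_width: 0.036
grip_force: 12.0
```

send_rows(
  increments=[0, 0, 0, 0, 0.15, -0.4, 0.2, 0, 0, 0, 0, 0, -0.3, 0.2, 0, 0, 0, 0, 0, -0.1, 0.2, 0, 0, 0, 0, 0, 0, 0.2, 0, 0, 0, 0, 0, 0, 0.2],
)

```text
time: 5.33
position: [0.6238, 0.0299, 0.0437]
tool_rot: [0.707, 0.707, 0.0, 0.0]
ft_force: [-0.7, -0.8, 0.3]
grip_width: 0.0361
grip_force: 12.0
```

send_rows(
  increments=[0, 0, 0, 0, 0, -0.1, 0.2, 0, 0, 0, 0, 0, 0, 0.2, 0, 0, 0, 0, 0, 0, 0.6, 0, 0, 0, 0, 0, 0, 0.6, 0, 0, 0, 0, 0, 0, 0.6, 0, 0, 0, 0, 0, 0, 0.6, 0, 0, 0, 0, 0, 2, 0.6, 0, 0, 0, 0, 0, 3, 0.6, 0, 0, 0, 0, 0, 3, 0.6, 0, 0, 0, 0, 0, 3, 0.6, 0, 0, 0, 0, 0, 0, 0.6],
)

```text
time: 6.25
position: [0.6279, 0.0294, 0.159]
tool_rot: [0.707, 0.707, 0.004, 0.005]
ft_force: [0.6, 0.1, 0.3]
grip_width: 0.0524
grip_force: 0.0
```

send_rows(
  increments=[0, 0, 0, -1.75, 2.34, 0, 0.75, 0, 0, 0, -1.75, 2.34, 0, 0.75, 0, 0, 0, -1.75, 2.34, 0, 0.75, 0, 0, 0, -1.75, 2.34, 0, 0.75, 0, 0, 0, -1.75, 2.34, 0, 0.75, 0, 0, 0, -1.75, 2.34, 0, 0.75, 0, 0, 0, -1.75, 2.34, 0, 0.75, 0, 0, 0, -1.75, 2.34, 0, 0.75, 0, 0, 0, -1.75, 2.34, 0, 0.75, 0, 0, 0, -1.75, 2.34, 0, 0.75, 0, 0, 0, 0, 0, 0, 0.75, 0, 0, 0, 0, 0, 0, 0.75, 0, 0, 0, 0, 0, 0, 0.75],
)

```text
time: 7.33
position: [0.449, 0.2637, 0.1524]
tool_rot: [0.707, 0.708, 0.0, 0.0]
ft_force: [-0.9, 0.0, -0.6]
grip_width: 0.0651
grip_force: 0.0
```

```bash
python3 - <<'E'
from h import *
o=robot.get_obs();print(o['position'],o['grip_width'])
s=snap('side','s3')
h=cv2.cvtColor(s['image'],cv2.COLOR_RGB2HSV);m=(h[...,0]>130)&(h[...,0]<165)&(h[...,1]>60)
k=cloud(s)[m];k=k[np.isfinite(k[:,0])];print(len(k),k.min(0),k.max(0))
a=cv2.resize(s['image'][120:260,230:410,::-1],(720,560));cv2.imwrite('pics/g3.png',a)
E
```

```text
[0.44904663 0.26371486 0.15243865] 0.06508984094101457
144 [0.60532548 0.0119831  0.04671822] [0.63723299 0.03968697 0.06421434]
```

View pics/g3.png

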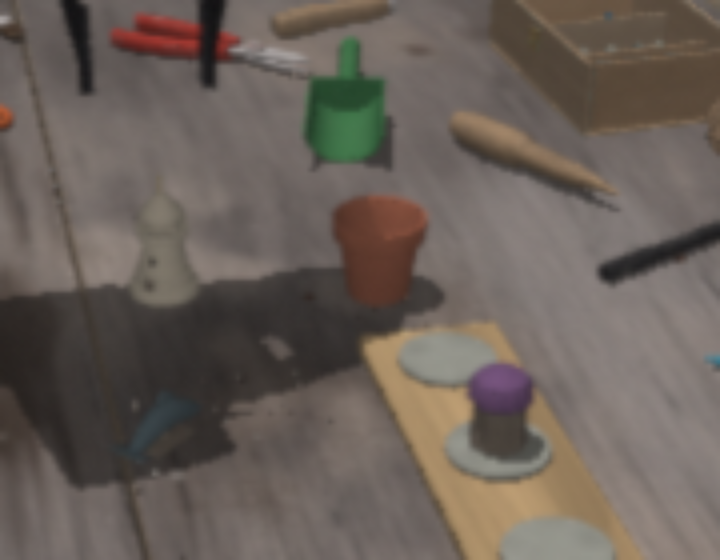

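The stump is centred on the second disc, at (500,450). Now the lighthouse.

send_rows(
  increments=[0, 0, 0, 0.3, 0, -2, 0.75, 0, 0, 0, 0, 0, -2.5, 0.75, 0, 0, 0, 0, 0, -2.5, 0.75, 0, 0, 0, 0, 0, -2.5, 0.75, 0, 0, 0, 0, 0, -1.4, 0.75, 0, 0, 0, 0, 0, -0.7, 0.75, 0, 0, 0, 0, 0, 0, 0.75, 0, 0, 0, 0, 0, 0, 0.2, 0, 0, 0, 0, 0, 0, 0.2, 0, 0, 0, 0, 0, 0, 0.2, 0, 0, 0, 0, 0, 0, 0.2, 0, 0, 0, 0, 0, 0, 0.2, 0, 0, 0, 0, 0, 0, 0.2, 0, 0, 0, 0, 0, 0, 0.2],
  newtons=12,
)

```text
time: 8.55
position: [0.4522, 0.264, 0.037]
tool_rot: [0.707, 0.707, 0.001, 0.0]
ft_force: [0.1, -0.3, 2.7]
grip_width: 0.0302
grip_force: 12.0
```

send_rows(
  increments=[0, 0, 0, 0, 0, 1.5, 0.2, 0, 0, 0, 0, 0, 2.5, 0.2, 0, 0, 0, 0, 0, 3, 0.2, 0, 0, 0, 0, 0, 2, 0.2, 0, 0, 0, 1.35, -1.12, 0, 0.2, 0, 0, 0, 1.35, -1.12, 0, 0.2, 0, 0, 0, 1.35, -1.12, 0, 0.2, 0, 0, 0, 1.35, -1.12, 0, 0.2, 0, 0, 0, 1.35, -1.12, 0, 0.2, 0, 0, 0, 1.35, -1.12, 0, 0.2, 0, 0, 0, 1.35, -1.12, 0, 0.2, 0, 0, 0, 1.35, -1.12, 0, 0.2, 0, 0, 0, 1.35, -1.12, 0, 0.2, 0, 0, 0, 1.35, -1.12, 0, 0.2, 0, 0, 0, 1.35, -1.12, 0, 0.2, 0, 0, 0, 1.35, -1.12, 0, 0.2, 0, 0, 0, 0, 0, 0, 0.2, 0, 0, 0, 0, 0, 0, 0.2, 0, 0, 0, 0, 0, 0, 0.2],
)

```text
time: 10.13
position: [0.6128, 0.1295, 0.1261]
tool_rot: [0.707, 0.707, -0.001, -0.001]
ft_force: [0.3, 0.3, -0.4]
grip_width: 0.0301
grip_force: 12.0
```

```bash
python3 - <<'E'
from h import *
o=robot.get_obs();print(o['position'],o['grip_width'],o['grip_force'])
s=snap('side','s4')
a=cv2.resize(s['image'][90:250,270:450,::-1],(675,600));cv2.imwrite('pics/g4.png',a)
E
```

```text
[0.61279009 0.129462   0.12609279] 0.030122134730245793 11.999965798844983
```

View pics/g4.png

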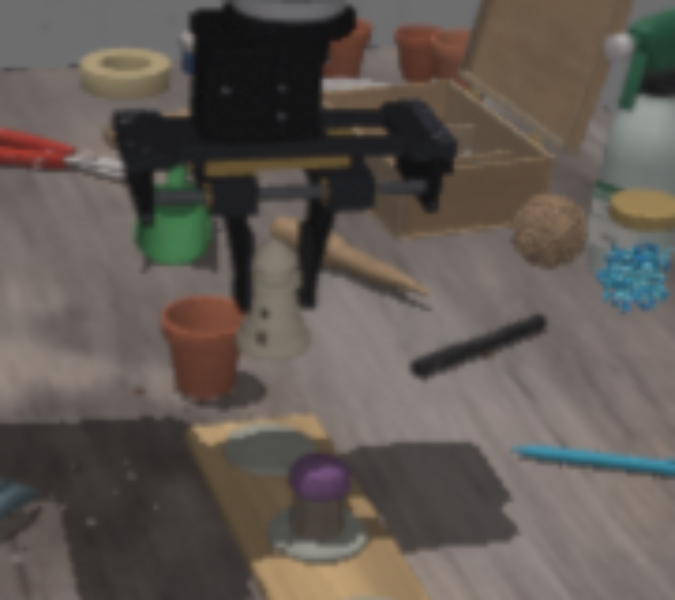

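The lighthouse hangs upright at about (275,310), with the disc below at (270,450).

send_rows(
  increments=[0, 0, 0, 0.15, 0, -1.5, 0.2, 0, 0, 0, 0, 0, -2, 0.2, 0, 0, 0, 0, 0, -1.8, 0.2, 0, 0, 0, 0, 0, -1, 0.2, 0, 0, 0, 0, 0, -0.4, 0.2, 0, 0, 0, 0, 0, 0, 0.2, 0, 0, 0, 0, 0, 0, 0.2, 0, 0, 0, 0, 0, 0, 0.2],
)

```text
time: 10.85
position: [0.616, 0.1296, 0.0606]
tool_rot: [0.707, 0.707, 0.001, 0.001]
ft_force: [-0.8, -0.2, 0.0]
grip_width: 0.0304
grip_force: 12.0
```

send_rows(
  increments=[0, 0, 0, -0.1, 0, -0.3, 0.2, 0, 0, 0, 0, 0, -0.2, 0.2, 0, 0, 0, 0, 0, -0.1, 0.2, 0, 0, 0, 0, 0, 0, 0.2, 0, 0, 0, 0, 0, 0, 0.2],
)

```text
time: 11.27
position: [0.6145, 0.1293, 0.054]
tool_rot: [0.707, 0.707, 0.0, 0.0]
ft_force: [0.3, 0.9, 1.9]
grip_width: 0.0305
grip_force: 12.0
```

send_rows(
  increments=[0, 0, 0, 0, 0, 0, 0.5, 0, 0, 0, 0, 0, 0, 0.65, 0, 0, 0, 0, 0, 0, 0.65, 0, 0, 0, 0, 0, 0, 0.65, 0, 0, 0, 0, 0, 0, 0.65, 0, 0, 0, 0, 0, 1.5, 0.65, 0, 0, 0, 0, 0, 2.5, 0.65, 0, 0, 0, 0, 0, 3, 0.65, 0, 0, 0, 0, 0, 3, 0.65, 0, 0, 0, 0, 0, 2, 0.65, 0, 0, 0, 0, 0, 0, 0.65, 0, 0, 0, 0, 0, 0, 0.65],
)

```text
time: 12.27
position: [0.6149, 0.1294, 0.1749]
tool_rot: [0.707, 0.707, 0.001, 0.001]
ft_force: [-1.0, -0.2, 0.3]
grip_width: 0.0564
grip_force: 0.0
```

send_rows(
  increments=[0, 0, -0.08, -1.75, -0.5, 0, 0.5, 0, 0, -0.08, -1.75, -0.5, 0, 0.5, 0, 0, -0.08, -1.75, -0.5, 0, 0.5, 0, 0, -0.08, -1.75, -0.5, 0, 0.5, 0, 0, -0.08, -1.75, -0.5, 0, 0.5, 0, 0, -0.08, -1.75, -0.5, -1, 0.5, 0, 0, -0.08, -1.75, -0.5, -1, 0.5, 0, 0, -0.08, -1.75, -0.5, -1, 0.5, 0, 0, -0.08, -1.75, -0.5, -1, 0.5, 0, 0, -0.08, -1.75, -0.5, -1, 0.5, 0, 0, 0, 0, 0, 0, 0.5, 0, 0, 0, 0, 0, 0, 0.5, 0, 0, 0, 0, 0, 0, 0.5],
)

```text
time: 13.35
position: [0.4406, 0.0794, 0.1234]
tool_rot: [0.926, 0.377, 0.001, 0.0]
ft_force: [0.3, -0.5, 0.0]
grip_width: 0.0436
grip_force: 0.0
```

```bash
python3 - <<'E'
from h import *
o=robot.get_obs();print(o['position'],o['grip_width'])
s=snap('side','s5')
a=cv2.resize(s['image'][140:270,230:390,::-1],(738,600));cv2.imwrite('pics/g5.png',a)
E
```

```text
[0.44064996 0.07937094 0.12343034] 0.0435661042287848
```

View pics/g5.png

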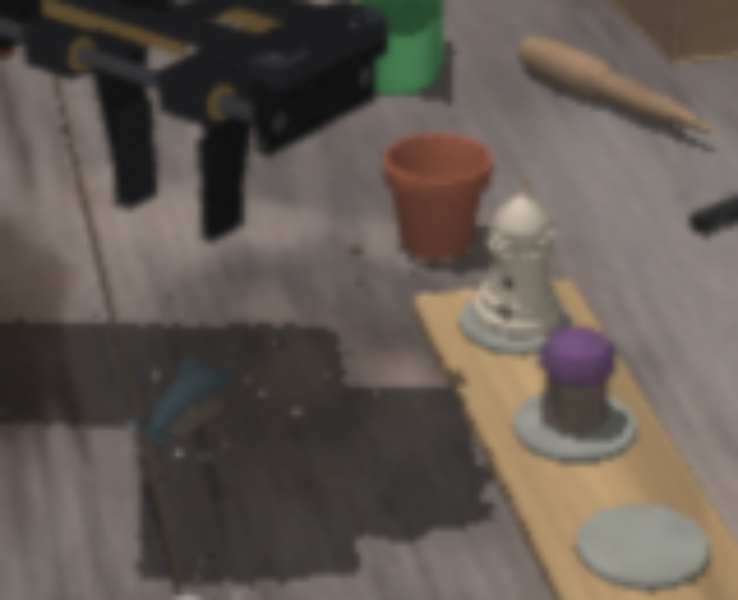

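The lighthouse stands upright in the middle of the disc next to the pot, at about (515,310). Next I'll lower onto the dolphin.

send_rows(
  increments=[0, 0, 0, 0, 0, -1.5, 0.5, 0, 0, 0, 0, 0, -2.5, 0.5, 0, 0, 0, 0, 0, -2.5, 0.5, 0, 0, 0, 0, 0, -2.5, 0.5, 0, 0, 0, 0, 0, -1.1, 0.5, 0, 0, 0, 0, 0, -0.5, 0.5, 0, 0, 0, 0, 0, 0, 0.5, 0, 0, 0, 0, 0, 0, 0.05, 0, 0, 0, 0, 0, 0, 0.05, 0, 0, 0, 0, 0, 0, 0.05, 0, 0, 0, 0, 0, 0, 0.05, 0, 0, 0, 0, 0, 0, 0.05, 0, 0, 0, 0, 0, 0, 0.05, 0, 0, 0, 0, 0, 0, 0.05],
  newtons=8,
)

```text
time: 14.57
position: [0.4394, 0.0794, 0.0179]
tool_rot: [0.927, 0.376, 0.0, 0.0]
ft_force: [0.7, 0.5, 3.2]
grip_width: 0.0131
grip_force: 8.0
```

send_rows(
  increments=[0, 0, 0, 0, 0, 1.5, 0.05, 0, 0, 0, 0, 0, 2.5, 0.05, 0, 0, 0, 0, 0, 2.5, 0.05, 0, 0, 0, 0, 0, 1.5, 0.05, 0, 0, 0, 1.48, -1.15, 0, 0.05, 0, 0, 0, 1.48, -1.15, 0, 0.05, 0, 0, 0, 1.48, -1.15, 0, 0.05, 0, 0, 0, 1.48, -1.15, 0, 0.05, 0, 0, 0, 1.48, -1.15, 0, 0.05, 0, 0, 0, 1.48, -1.15, 0, 0.05, 0, 0, 0, 1.48, -1.15, 0, 0.05, 0, 0, 0, 1.48, -1.15, 0, 0.05, 0, 0, 0, 1.48, -1.15, 0, 0.05, 0, 0, 0, 1.48, -1.15, 0, 0.05, 0, 0, 0, 1.48, -1.15, 0, 0.05, 0, 0, 0, 1.48, -1.15, 0, 0.05, 0, 0, 0, 1.48, -1.15, 0, 0.05, 0, 0, 0, 0, 0, 0, 0.05, 0, 0, 0, 0, 0, 0, 0.05, 0, 0, 0, 0, 0, 0, 0.05],
)

```text
time: 16.23
position: [0.6299, -0.0694, 0.097]
tool_rot: [0.927, 0.376, -0.001, -0.001]
ft_force: [-0.7, -0.4, -0.6]
grip_width: 0.013
grip_force: 8.0
```

```bash
python3 - <<'E'
from h import *
o=robot.get_obs();print(o['position'],o['grip_width'],o['grip_force'])
s=snap('side','s6')
a=cv2.resize(s['image'][150:310,300:460,::-1],(600,600));cv2.imwrite('pics/g6.png',a)
E
```

```text
[ 0.62993473 -0.06936368  0.09696204] 0.012975054300273263 8.000007456121239
```

View pics/g6.png

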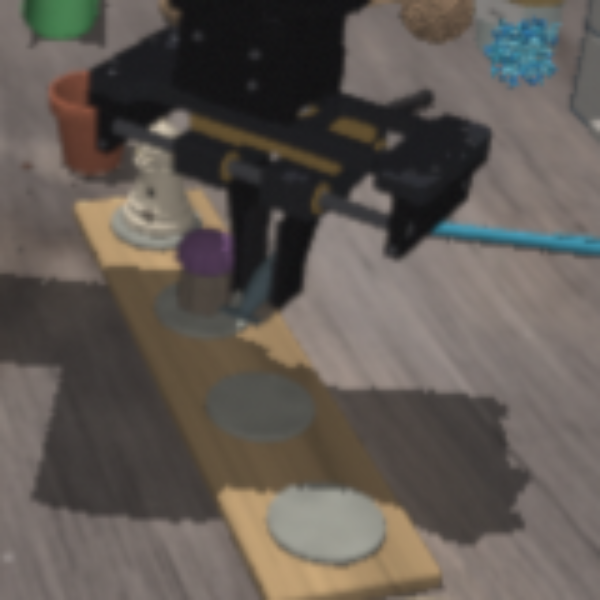

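The dolphin is held at about (260,295), above its disc at (260,405), clear of the stump and lighthouse.

send_rows(
  increments=[0, 0, 0, 0.2, 0, -1.5, 0.05, 0, 0, 0, 0, 0, -2, 0.05, 0, 0, 0, 0, 0, -1.2, 0.05, 0, 0, 0, 0, 0, -0.7, 0.05, 0, 0, 0, 0, 0, -0.4, 0.05, 0, 0, 0, 0, 0, 0, 0.05, 0, 0, 0, 0, 0, 0, 0.05, 0, 0, 0, 0, 0, 0, 0.05],
)

```text
time: 16.95
position: [0.6342, -0.0702, 0.0404]
tool_rot: [0.927, 0.376, 0.001, 0.0]
ft_force: [0.1, 0.1, 0.3]
grip_width: 0.0128
grip_force: 8.0
```

send_rows(
  increments=[0, 0, 0, -0.15, 0, -0.3, 0.05, 0, 0, 0, 0, 0, -0.15, 0.05, 0, 0, 0, 0, 0, -0.1, 0.05, 0, 0, 0, 0, 0, 0, 0.05, 0, 0, 0, 0, 0, 0, 0.05],
)

```text
time: 17.37
position: [0.632, -0.0699, 0.0348]
tool_rot: [0.927, 0.376, -0.0, -0.0]
ft_force: [-1.7, 1.9, 5.0]
grip_width: 0.013
grip_force: 8.0
```

send_rows(
  increments=[0, 0, 0, 0, 0, 0, 0.4, 0, 0, 0, 0, 0, 0, 0.4, 0, 0, 0, 0, 0, 0, 0.4, 0, 0, 0, 0, 0, 0, 0.4, 0, 0, 0, 0, 0, 1, 0.4, 0, 0, 0, 0, 0, 2, 0.4, 0, 0, 0, 0, 0, 3, 0.4, 0, 0, 0, 0, 0, 3, 0.4, 0, 0, 0, 0, 0, 0, 0.4, 0, 0, 0, 0, 0, 0, 0.4],
)

```text
time: 18.2
position: [0.6338, -0.0706, 0.1269]
tool_rot: [0.927, 0.376, 0.002, 0.002]
ft_force: [-0.1, -0.4, -0.0]
grip_width: 0.035
grip_force: 0.0
```

send_rows(
  increments=[0, 0, 0.08, -2.06, -0.25, 0, 0.55, 0, 0, 0.08, -2.06, -0.25, 0, 0.55, 0, 0, 0.08, -2.06, -0.25, 0, 0.55, 0, 0, 0.08, -2.06, -0.25, 0, 0.55, 0, 0, 0.08, -2.06, -0.25, 0, 0.55, 0, 0, 0.08, -2.06, -0.25, 0, 0.55, 0, 0, 0.08, -2.06, -0.25, 0, 0.55, 0, 0, 0.08, -2.06, -0.25, 0, 0.55, 0, 0, 0.08, -2.06, -0.25, 0, 0.55, 0, 0, 0.08, -2.06, -0.25, 0, 0.55, 0, 0, 0, 0, 0, -2, 0.55, 0, 0, 0, 0, 0, -2, 0.55, 0, 0, 0, 0, 0, 0, 0.55, 0, 0, 0, 0, 0, 0, 0.55],
)

```text
time: 19.37
position: [0.4249, -0.0946, 0.083]
tool_rot: [0.707, 0.707, -0.001, -0.002]
ft_force: [0.3, 1.5, 0.2]
grip_width: 0.0477
grip_force: 0.0
```

```bash
python3 - <<'E'
from h import *
o=robot.get_obs();print(o['position'],o['grip_width'])
s=snap('side','s7')
a=cv2.resize(s['image'][150:310,240:440,::-1],(750,600));cv2.imwrite('pics/g7.png',a)
E
```

```text
[ 0.42487837 -0.09458622  0.08301656] 0.04770745873715205
```

View pics/g7.png

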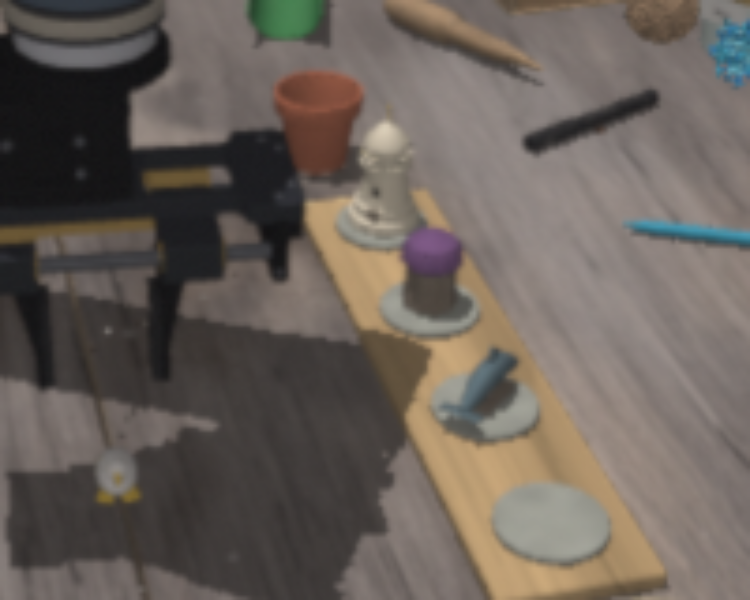

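The dolphin stands on the third disc, at (480,400). Now the gull.

send_rows(
  increments=[0, 0, 0, 0.2, 0, -1.5, 0.55, 0, 0, 0, 0, 0, -2.3, 0.55, 0, 0, 0, 0, 0, -2, 0.55, 0, 0, 0, 0, 0, -0.9, 0.55, 0, 0, 0, 0, 0, -0.4, 0.55, 0, 0, 0, 0, 0, 0, 0.55, 0, 0, 0, 0, 0, 0, 0.55, 0, 0, 0, 0, 0, 0, 0.1, 0, 0, 0, 0, 0, 0, 0.1, 0, 0, 0, 0, 0, 0, 0.1, 0, 0, 0, 0, 0, 0, 0.1, 0, 0, 0, 0, 0, 0, 0.1, 0, 0, 0, 0, 0, 0, 0.1, 0, 0, 0, 0, 0, 0, 0.1],
  newtons=6,
)

```text
time: 20.58
position: [0.4283, -0.0952, 0.0133]
tool_rot: [0.707, 0.707, 0.0, 0.0]
ft_force: [0.6, 0.1, 2.9]
grip_width: 0.0209
grip_force: 6.0
```

send_rows(
  increments=[0, 0, 0, 0, 0, 1, 0.1, 0, 0, 0, 0, 0, 2, 0.1, 0, 0, 0, 0, 0, 2.5, 0.1, 0, 0, 0, 0, 0, 2.5, 0.1, 0, 0, 0, 1.63, -0.56, 0, 0.1, 0, 0, 0, 1.63, -0.56, 0, 0.1, 0, 0, 0, 1.63, -0.56, 0, 0.1, 0, 0, 0, 1.63, -0.56, 0, 0.1, 0, 0, 0, 1.63, -0.56, 0, 0.1, 0, 0, 0, 1.63, -0.56, 0, 0.1, 0, 0, 0, 1.63, -0.56, 0, 0.1, 0, 0, 0, 1.63, -0.56, 0, 0.1, 0, 0, 0, 1.63, -0.56, 0, 0.1, 0, 0, 0, 1.63, -0.56, 0, 0.1, 0, 0, 0, 1.63, -0.56, 0, 0.1, 0, 0, 0, 1.63, -0.56, 0, 0.1, 0, 0, 0, 1.63, -0.56, 0, 0.1, 0, 0, 0, 0, 0, 0, 0.1, 0, 0, 0, 0, 0, 0, 0.1, 0, 0, 0, 0, 0, 0, 0.1],
)

```text
time: 22.25
position: [0.6384, -0.1672, 0.0923]
tool_rot: [0.707, 0.707, -0.001, -0.001]
ft_force: [-0.1, -0.2, 0.9]
grip_width: 0.0213
grip_force: 6.0
```

```bash
python3 - <<'E'
from h import *
o=robot.get_obs();print(o['position'],o['grip_width'],o['grip_force'])
s=snap('side','s8')
a=cv2.resize(s['image'][190:360,320:480,::-1],(564,600));cv2.imwrite('pics/g8.png',a)
E
```

```text
[ 0.63837973 -0.16717516  0.09232866] 0.021291790683995837 5.99997891811654
```

View pics/g8.png

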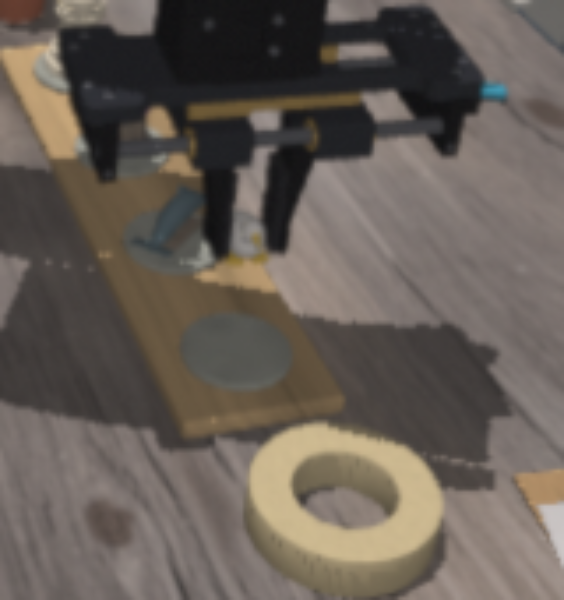

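The gull is held at about (245,240), above the last disc at (237,350).

send_rows(
  increments=[0, 0, 0, 0.15, -0.05, -1.5, 0.1, 0, 0, 0, 0, 0, -2, 0.1, 0, 0, 0, 0, 0, -1.2, 0.1, 0, 0, 0, 0, 0, -0.7, 0.1, 0, 0, 0, 0, 0, -0.3, 0.1, 0, 0, 0, 0, 0, 0, 0.1, 0, 0, 0, 0, 0, 0, 0.1, 0, 0, 0, 0, 0, 0, 0.1],
)

```text
time: 22.97
position: [0.6422, -0.1687, 0.0368]
tool_rot: [0.707, 0.707, 0.0, 0.001]
ft_force: [-0.6, -1.3, -0.3]
grip_width: 0.0207
grip_force: 6.0
```

send_rows(
  increments=[0, 0, 0, -0.1, 0.05, -0.3, 0.1, 0, 0, 0, 0, 0, -0.2, 0.1, 0, 0, 0, 0, 0, -0.1, 0.1, 0, 0, 0, 0, 0, 0, 0.1, 0, 0, 0, 0, 0, 0, 0.1],
)

```text
time: 23.38
position: [0.6405, -0.1678, 0.0304]
tool_rot: [0.707, 0.707, 0.0, -0.0]
ft_force: [-1.0, 1.1, 2.1]
grip_width: 0.0206
grip_force: 6.0
```

Contact made; I'll open, lift and back away toward the start side.

send_rows(
  increments=[0, 0, 0, 0, 0, 0, 0.5, 0, 0, 0, 0, 0, 0, 0.5, 0, 0, 0, 0, 0, 0, 0.5, 0, 0, 0, 0, 0, 0, 0.5, 0, 0, 0, 0, 0, 1, 0.5, 0, 0, 0, 0, 0, 2, 0.5, 0, 0, 0, 0, 0, 3, 0.5, 0, 0, 0, 0, 0, 3, 0.5, 0, 0, 0, 0, 0, 3, 0.5, 0, 0, 0, -2, -2.5, 1, 0.5, 0, 0, 0, -2, -2.5, 0, 0.5, 0, 0, 0, -2, -2.5, 0, 0.5, 0, 0, 0, -2, -2.5, 0, 0.5, 0, 0, 0, -2, -2.5, 0, 0.5, 0, 0, 0, -2, -2.5, 0, 0.5, 0, 0, 0, 0, 0, 0, 0.5, 0, 0, 0, 0, 0, 0, 0.5],
)

```text
time: 24.8
position: [0.5197, -0.3195, 0.1608]
tool_rot: [0.708, 0.706, 0.0, 0.0]
ft_force: [0.4, -0.5, 0.2]
grip_width: 0.0434
grip_force: 0.0
```

```bash
python3 - <<'E'
from h import *
s=snap('side','s9');c=snap('top','t9')
a=cv2.resize(s['image'][150:370,290:470,::-1],(327,400));b=cv2.resize(c['image'][160:260,160:480,::-1],(800,250))
cv2.imwrite('pics/g9.png',np.vstack([b,cv2.copyMakeBorder(cv2.resize(a,(286,350)),0,0,257,257,cv2.BORDER_CONSTANT)]))
E
```

```text
(no output)
```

View pics/g9.png

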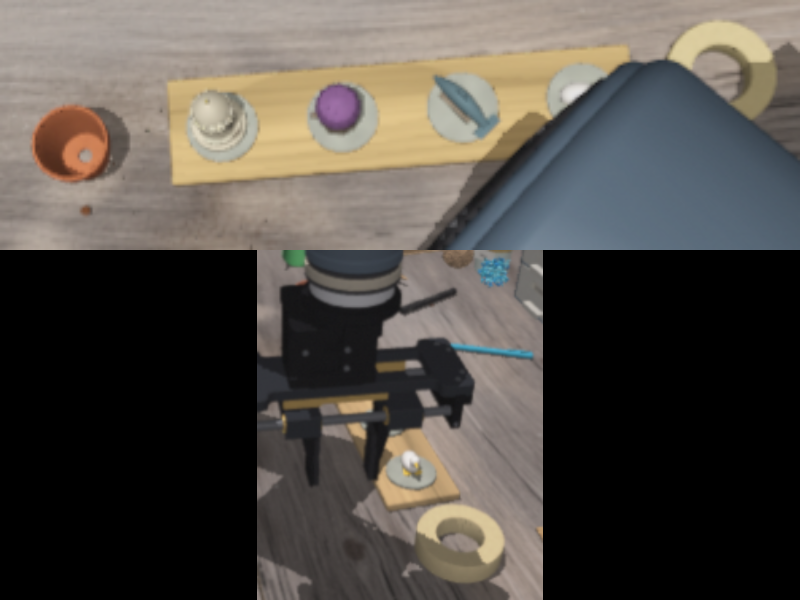

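The first three are in place. The gull is half hidden at about (410,465) and may be askew, so I'll clear the arm and look properly.

send_rows(
  increments=[0, 0, 0, -2, -2.5, 0, 0.5, 0, 0, 0, -2, -2.5, 0, 0.5, 0, 0, 0, -2, -2.5, 0, 0.5, 0, 0, 0, -2, -2.5, 0, 0.5, 0, 0, 0, -2, -2.5, 0, 0.5, 0, 0, 0, -2, -2.5, 0, 0.5, 0, 0, 0, -2, -2.5, 0, 0.5, 0, 0, 0, -2, -2.5, 0, 0.5, 0, 0, 0, -2, -1, 0, 0.5, 0, 0, 0, -2, -1, 0, 0.5, 0, 0, 0, 0, 0, 0, 0.5, 0, 0, 0, 0, 0, 0, 0.5],
)

```text
time: 25.9
position: [0.3211, -0.5376, 0.1601]
tool_rot: [0.707, 0.707, 0.0, 0.0]
ft_force: [0.3, -0.6, -0.5]
grip_width: 0.0433
grip_force: 0.0
```

```bash
python3 - <<'E'
from h import *
s=snap('side','s10');c=snap('top','t10')
f=lambda im,u,v,r,n:cv2.resize(im[v-r:v+r,u-r:u+r,::-1],(n,n),interpolation=cv2.INTER_CUBIC)
b=cv2.resize(c['image'][170:250,160:480,::-1],(800,200))
d=np.hstack([f(s['image'],387,285,22,400),f(c['image'],393,199,20,400)])
cv2.imwrite('pics/g10.png',np.vstack([b,d]))
W=cloud(c);V=cloud(s)
D=[(.6145,.1289),(.6235,.0297),(.6321,-.0698),(.6408,-.1693)]
for d in D:
  for n,A in(('t',W),('s',V)):
    k=A.reshape(-1,3);k=k[(np.hypot(k[:,0]-d[0],k[:,1]-d[1])<.04)&(k[:,2]>.024)]
    print(d,n,len(k),((k.min(0)+k.max(0))/2-[*d,0])[:2].round(4),np.ptp(k,0).round(3),k[:,2].max().round(3))
E
```

```text
(0.6145, 0.1289) t 390 [-0.0012  0.0008] [0.042 0.043 0.074] 0.098
(0.6145, 0.1289) s 356 [-0.0022 -0.0033] [0.039 0.037 0.074] 0.098
(0.6235, 0.0297) t 290 [-0.0007  0.0045] [0.034 0.041 0.044] 0.069
(0.6235, 0.0297) s 280 [-0.0033 -0.0024] [0.034 0.032 0.041] 0.065
(0.6321, -0.0698) t 206 [-0.0027 -0.0031] [0.053 0.055 0.028] 0.052
(0.6321, -0.0698) s 158 [-0.0065 -0.0066] [0.05  0.049 0.026] 0.051
(0.6408, -0.1693) t 148 [-0.0007  0.0006] [0.02  0.038 0.022] 0.047
(0.6408, -0.1693) s 123 [-0.0036 -0.0015] [0.02  0.036 0.019] 0.043
```

View pics/g10.png

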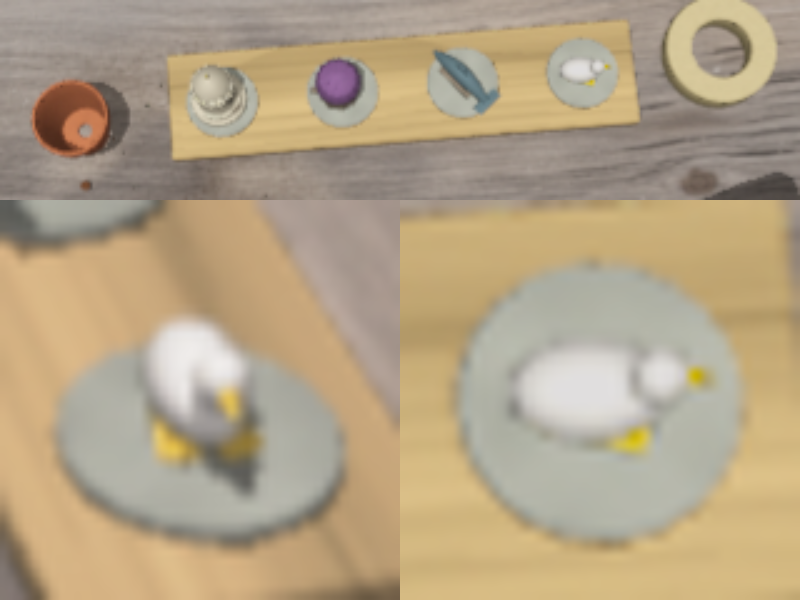

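All four figures stand centred in the right order. The gull's apparent lean matches the oblique view: its height is right, and the foot and head offsets match parallax. The pot and tape look undisturbed, and the arm is clear.

```bash
python3 -c "
from rig import robot
print(robot.hand_in())"
```

```text
the job is handed in; nothing more can be done
None
```

The job is handed in: from the clay pot to the tape roll, the discs hold the lighthouse, stump house, dolphin and gull, all upright and within a few millimetres of centre, done in about 26 s of the 102 s allowed; the judge's verdict was not shown.

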